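# Release sheet between glued panels on a slanted rack

### The arm

A 6-joint arm with a two-finger parallel gripper is mounted at the origin on the work surface. World frame = base frame: x ahead of the robot, y to its left, z up, the work surface at z = 0. Lengths are in mm, angles in rad, forces in N, time in s.
With the tool pointing down it reaches from about 275 to 825 mm from the base axis. Payload 5.2 kg.
Tool frame: the origin (TCP) lies at the very end of the fingers, on their centre line; the grasp point (between the pads) lies 19 mm behind it; z points along the fingers, y is the line along which they close (so a half turn about z gives the same grasp; the last joint's range is limited). The gripper opens to 93 mm and grips with 3 to 60 N. Pads are 15 mm wide; open, the fingers measure 128 mm over their backs; the gripper's body (75 mm by 188 mm) begins 65 mm behind the grasp point.
Start: joints at [0.907, 0.259, 1.535, -0, 1.348, -0.203], TCP at [244.546, 492.648, 218.653] pointing down, gripper open.
Joint ranges: [-3.14, 3.14], [-0.91, 2.08], [0.19, 2.58], [-1.22, 4.36], [0.22, 2.71], [-3.12, 3.12]. Speed limits (rad/s): [2.57, 2.57, 3.14, 3.14, 3.14, 3.14].

### API

Orientations are given as [roll, pitch, yaw] about the fixed x, y, z axes, in that order (R = Rz(yaw) Ry(pitch) Rx(roll)).
In Python, from bench import robot gives the robot as it stands. The module is installed in compiled form; this text tells all that it offers. Calls block until the motion is done:
- robot.move_ptp(position, orientation): joint-space move of the TCP to a pose.
- robot.move_linear(position, ori=None, speed=150, f_stop=None): straight line of the TCP; ori=None keeps the orientation; speed is the mean speed in mm/s. With f_stop (N) it stops when the force on the tool has changed by that much, and returns True; else False.
- robot.move_j(angles): joint-space move.
- robot.move_gripper(opening): opening from 0.0 (shut) to 1.0 (fully open); the grip force is fixed at half the most; returns when the fingers have stopped.
- robot.sleep(seconds).
- robot.inverse_kinematics(position, orientation): joint angles nearest the present ones, or None.
- robot.get_image(name): name is "scene" or "top" or "wrist"; returns a dict with "img" (480x640x3 uint8, blue, green, red), "fovy" (degrees; the focal length in pixels is half the picture's height over the tangent of half this angle, whatever the lens; pixels are square), "cx", "cy" (the principal point, pixels), "eye" and "orientation" of the camera in the world. Camera axes: x right, y down, z forward; pixel columns grow to the right and rows downward; lengths in mm; the calibration is good to about 2 mm. A picture is of the moment at which its call begins. There is no depth.
A pose or a line that the arm cannot do raises robot.MotionError and nothing moves.
- robot.hand_in(): hands the job in; it is judged then, once.
Readings, each from a call of its own:
- robot.current_t(): time.
- robot.current_qpos(): joint angles.
- robot.current_joint_vel(): joint speeds.
- robot.current_joint_efforts(): joint torques, N m.
- robot.current_tcp_pos(): TCP position.
- robot.current_eef_rot(): TCP orientation.
- robot.current_contact_force(): force on the tool from outside, world axes, zero at the start.
- robot.current_ft_torque(): the same for the moment, N m.
- robot.current_gripper_width(): opening from 0.0 (shut) to 1.0 (fully open).
- robot.current_finger_force(): force on a finger pad.
Only numpy, scipy, OpenCV 4.12 (cv2) and the standard library are available. Lean on these libraries where they do the work, as an engineer would, in place of code of your own. Each camera call takes 0.05 s, during which the arm holds its last target. There are 200 camera calls.

### The job

Lift the steel weight off the panel in the slanted gluing rack and stand it upright on the cork pad. Then lay the green release sheet flat on that panel, in line with it, and press it gently down the slope until its lower edge is firmly home against the blue stop; after that lay the second panel on the sheet and press it gently home against the stop in the same way. Let everything go, and do not disturb the glue bottle or the first panel.

Things in the scene. Friction and masses are not known exactly. Their poses are not given: they have to be found in the camera images.
- rack: Fixed wooden rack, bed sloping 25 degrees, low end roughly towards the robot. Origin on the bed surface, 85 mm above the table, at the centre of where a 150 mm piece lies when home; x up the slope, y across, z square out of the bed. Bed 46 mm wide, x -85 to +80 mm. Rigid blue stop at the low end: 64 mm wide, face at x = -75 mm, 34 mm above the bed. Home: piece's centre at x = y = 0.
- first_panel: Loose light MDF panel, 150 x 52 x 12 mm (x, y, z), 70 g, with dark comb marks along its long edges; lies on the rack's bed against the stop, under the weight. Origin at the centre of its underside, x along its length.
- weight: Steel hold-down weight with a black rubber foot and a red top, 60 x 40 x 35 mm (x, y, z), about 0.5 kg; starts on the first panel. Origin at the centre of its underside, z up through the red top. Grip it across its 40 mm width (y).
- pad: Fixed round cork pad, diameter 100 mm, 6 mm thick, on the table. Origin at the centre of its underside.
- sheet: Rigid green plastic release sheet, 150 x 60 x 5 mm (x, y, z), 55 g; starts flat on one of the two spacers. Origin at the centre of its underside, x along its length. It overhangs its spacer by 10 mm at each long edge, so it can be gripped across its 60 mm width (y).
- second_panel: Loose light MDF panel like the first, 150 x 52 x 12 mm (x, y, z), 70 g; starts flat on the other spacer, overhanging it by 6 mm at each long edge. Origin at the centre of its underside, x along its length. Grip it across its 52 mm width (y).
- sheet_stand: Fixed cardboard spacer under the sheet, 110 x 40 mm, top 40 mm above the table, on a wooden foot 130 x 70 x 12 mm. Origin at the centre of its underside.
- panel_stand: Fixed spacer of the same make under the second panel. Origin at the centre of its underside.
- glue: Bystander: loose black glue bottle with a white cap, 48 mm in diameter, 130 mm tall, standing. Origin at the centre of its underside.

How it is judged (in metres and radians):
On the way, in this order (a step that is already met when the one before it is completed fails the run):
1. the weight stands upright on the cork pad, let go (horizontal distance between weight and pad below 0.03 m and angle between weight's own z axis and vertical below 0.1 rad and height (world z) of weight between 0.003 and 0.01 m and contact force between weight and the fingers below 0.1 N), for 0.2 s.
2. the release sheet lies flat on the first panel and is pressed home against the stop with more than 1 N (x of sheet in the frame of rack between -0.004 and 0.003 m and y of sheet in the frame of rack between -0.008 and 0.008 m and z of sheet in the frame of rack between 0.009 and 0.015 m and angle between the x axis of sheet and the x axis of rack, either way round below 0.07 rad and angle between the z axis of sheet and the z axis of rack, either way round below 0.06 rad and contact force between sheet and rack above 1 N), for 0.1 s.
3. the second panel lies flat on the sheet and is pressed home against the stop with more than 1 N, the sheet still home under it (x of second_panel in the frame of rack between -0.004 and 0.003 m and y of second_panel in the frame of rack between -0.008 and 0.008 m and z of second_panel in the frame of rack between 0.014 and 0.02 m and angle between the x axis of each of second_panel, sheet and the x axis of rack, either way round below 0.07 rad and angle between the z axis of each of second_panel, sheet and the z axis of rack, either way round below 0.06 rad and x of sheet in the frame of rack between -0.004 and 0.003 m and y of sheet in the frame of rack between -0.008 and 0.008 m and z of sheet in the frame of rack between 0.009 and 0.015 m and contact force between second_panel and rack above 1 N), for 0.1 s.
At the end, for the whole second after the job is handed in: First panel, sheet and second panel lie flat on one another in the rack in that order, within 3 mm of touching the stop (first panel 6 mm), 8 mm of the bed's middle line and 4 degrees of its direction; the weight stands on the pad within 30 mm of its centre; all at rest (horizontal distance between weight and pad below 0.03 m and angle between weight's own z axis and vertical below 0.1 rad and height (world z) of weight between 0.003 and 0.01 m and x of first_panel in the frame of rack between -0.004 and 0.006 m and y of first_panel in the frame of rack between -0.008 and 0.008 m and z of first_panel in the frame of rack between -0.003 and 0.003 m and angle between the x axis of each of first_panel, sheet, second_panel and the x axis of rack, either way round below 0.07 rad and angle between the z axis of each of first_panel, sheet, second_panel and the z axis of rack, either way round below 0.06 rad and x of sheet in the frame of rack between -0.004 and 0.003 m and y of sheet in the frame of rack between -0.008 and 0.008 m and z of sheet in the frame of rack between 0.009 and 0.015 m and x of second_panel in the frame of rack between -0.004 and 0.003 m and y of second_panel in the frame of rack between -0.008 and 0.008 m and z of second_panel in the frame of rack between 0.014 and 0.02 m and linear speed of each of sheet, first_panel, second_panel, weight below 0.02 m/s).
It fails at once if the sheet or the second panel is rammed against the rack with more than 50 N (contact force between any of sheet, second_panel and rack above 50 N).
It fails at once if the glue bottle is shifted more than 30 mm or tipped (distance of glue from where it was at the start of the episode above 0.03 m or angle between glue's own z axis and vertical above 0.3 rad).
It fails at once if the first panel is shifted more than 20 mm (distance of first_panel from where it was at the start of the episode above 0.02 m).
It also fails if it takes over 67 s, if anything falls off the work surface, if the arm or the gripper's body presses on something with over 40 N, if the wrist force passes 120 N, or if a joint passes its speed limit or range.

## Working session

There is one attempt and no reset: what is moved stays moved. The work goes in short steps, each a Python script; the robot and the scene stay as the last script left them, time stands still between calls to the robot, and variables do not carry over. Pictures are saved under pics/ and viewed, at most 10 in all, crops included, and the job is handed in when it is done.

```bash
mkdir -p pics
python3 - <<'E'
from bench import robot
import cv2,numpy as np
for n in("scene","top"):
    d=robot.get_image(n); cv2.imwrite(f"pics/{n}0.png",d["img"]); print(n,{k:v for k,v in d.items() if k!="img"})
print(robot.current_t())
E
```

```text
scene {'fovy': 44.91260434570286, 'cx': 318.41772509696034, 'cy': 232.71524946070357, 'eye': array([1100.26942716,  143.48360657, 1002.71308901]), 'orientation': array([-2.55789536,  0.01530966,  1.79565743])}
top {'fovy': 54.271282922281124, 'cx': 313.20496987285156, 'cy': 241.25850447387768, 'eye': array([ 462.23547755,  -18.58037732, 1030.57397374]), 'orientation': array([-3.0552342 ,  0.01471529, -1.59712648])}
0.1
```

View pics/top0.png

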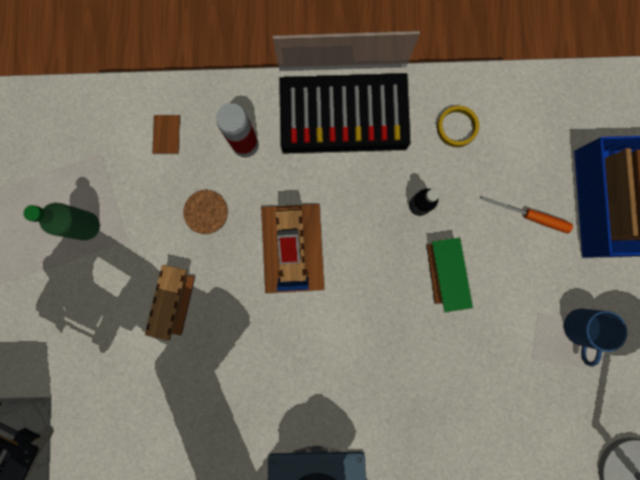

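View pics/scene0.png

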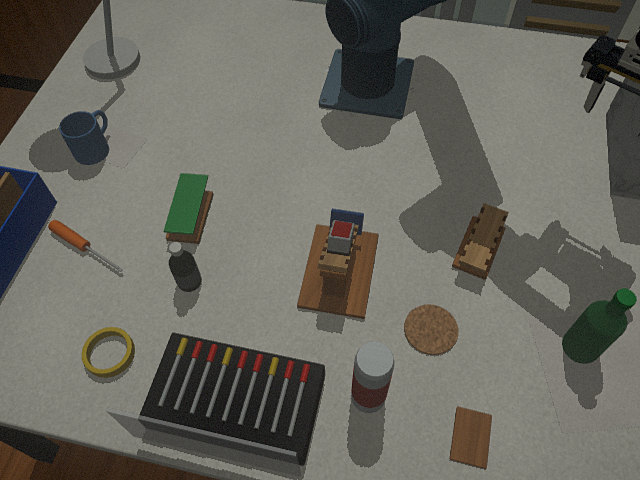

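The top view shows the weight's red top at (289,249), the pad at (206,211), the second panel at (170,303), the sheet at (450,275), the bottle at (424,200) and the rack at about (293,248). The scene view agrees. Next I'll get rough positions, then look closely with the wrist camera.

```bash
cat > h.py <<'E'
from bench import robot
import cv2,numpy as np
from scipy.spatial.transform import Rotation as R
def ray(d,uv):
    uv=np.atleast_2d(uv).astype(float); f=240/np.tan(np.radians(d["fovy"])/2)
    c=np.c_[(uv[:,0]-d["cx"])/f,(uv[:,1]-d["cy"])/f,np.ones(len(uv))]
    return np.array(d["eye"]),c@R.from_euler("xyz",d["orientation"]).as_matrix().T
def onz(d,uv,z):
    e,r=ray(d,uv); return e+r*((z-e[2])/r[:,2])[:,None]
def onplane(d,uv,p,n):
    e,r=ray(d,uv); return e+r*(((p-e)@n)/(r@n))[:,None]
def proj(d,P):
    f=240/np.tan(np.radians(d["fovy"])/2)
    c=(np.atleast_2d(P)-d["eye"])@R.from_euler("xyz",d["orientation"]).as_matrix()
    return np.c_[f*c[:,0]/c[:,2]+d["cx"],f*c[:,1]/c[:,2]+d["cy"]]
def hsv(d,lo,hi,roi=None):
    m=cv2.inRange(cv2.cvtColor(d["img"],cv2.COLOR_BGR2HSV),lo,hi)
    if roi: k=np.zeros_like(m); a,b,c,e=roi; k[b:e,a:c]=255; m&=k
    return m
def big(m): return max(cv2.findContours(m,cv2.RETR_EXTERNAL,cv2.CHAIN_APPROX_NONE)[0],key=cv2.contourArea)
def look(name,file):
    d=robot.get_image(name); cv2.imwrite(f"pics/{file}.png",d["img"]); np.save(f"pics/{file}.npy",d,allow_pickle=True); return d
def rect(P):
    (c,(w,h),a)=cv2.minAreaRect(np.float32(P[:,:2])); 
    if w<h: w,h,a=h,w,a+90
    return np.array(c),(w,h),np.radians((a+90)%180-90)
E
python3 - <<'E'
from h import *
d=look("top","t1"); np.set_printoptions(precision=2,suppress=True)
g=big(hsv(d,(45,80,40),(80,255,255),(400,220,500,330)))[:,0]; print("sheet",rect(onz(d,g,45)))
p=big(hsv(d,(5,60,40),(20,255,255),(175,180,235,240)))[:,0]; print("pad",rect(onz(d,p,6)))
b=big(hsv(d,(100,80,30),(125,255,255),(260,270,330,300)))[:,0]; print("stop",rect(onz(d,b,84)))
r=big(hsv(d,(170,120,60),(180,255,255),(270,220,310,270))|hsv(d,(0,150,60),(6,255,255),(270,220,310,270)))[:,0]; print("red",rect(onz(d,r,130)))
print("panel2",onz(d,[[170,303],[173,266],[160,337]],52)); print("glue",onz(d,[424,203],60))
# wrist pose check
w=robot.get_image("wrist"); print(w["eye"],w["orientation"],w["fovy"],robot.current_tcp_pos(),robot.current_eef_rot())
E
```

```text
sheet (array([ 471.39, -293.93]), (148.99879455566406, 60.12396240234375), np.float64(0.12596134435597034))
pad (array([625.31, 232.21]), (98.6905746459961, 97.92201232910156), np.float64(-0.010408965120574702))
stop (array([456.12,  38.31]), (60.61375045776367, 16.3326473236084), np.float64(-1.5602740067192362))
red (array([526.16,  41.17]), (46.21682357788086, 29.3590087890625), np.float64(0.05348909115153711))
panel2 [[426.48 295.25  52.  ]
 [503.36 288.95  52.  ]
 [357.11 316.04  52.  ]]
glue [[ 620.39 -239.91   60.  ]]
[169.34 529.87 383.81] [2.84 0.   1.11] 71.95346897863466 [244.33 492.37 218.15] [-3.14 -0.    2.68]
```

Run:
```python
from h import *
P=np.pi
robot.move_ptp([400,300,200],[P,0,P-.18]); a=look("wrist","w_panel2")
robot.move_ptp([505,40,240],[P,0,P]); b=look("wrist","w_rack")
cv2.imwrite("pics/wr.png",np.vstack([a["img"][100:380],b["img"][60:380]]))
print(robot.current_t(),b["eye"],b["orientation"])
```

```text
2.3667 [420.94379288  41.28882691 405.62526783] [ 2.83987779e+00 -7.10962684e-04  1.57206296e+00]
```

View pics/wr.png

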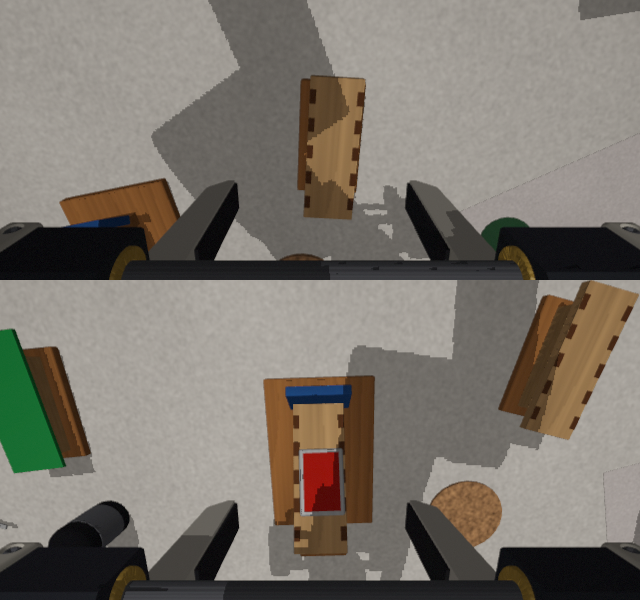

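The upper half shows the second panel around (335,145). In the lower half the stop is at (319,395), the red top at (321,482) and the panel is in line with the bed. I'll enlarge this to get corner pixels.

Run:
```python
from h import *
b=np.load("pics/w_rack.npy",allow_pickle=True).item()["img"]; a=np.load("pics/w_panel2.npy",allow_pickle=True).item()["img"]
k=lambda im,u,v,w,h:cv2.resize(im[v:v+h,u:u+w],None,fx=3,fy=3,interpolation=cv2.INTER_CUBIC)
# rack: u 255..385, v150..350 ; panel2: u 290..380 v165..330
A=k(b,255,150,130,200); B=k(a,285,165,100,165); B=cv2.copyMakeBorder(B,0,600-495,0,0,cv2.BORDER_CONSTANT)
o=np.hstack([A,B]); cv2.imwrite("pics/zoom.png",o); print(o.shape)
```

```text
(600, 690, 3)
```

View pics/zoom.png

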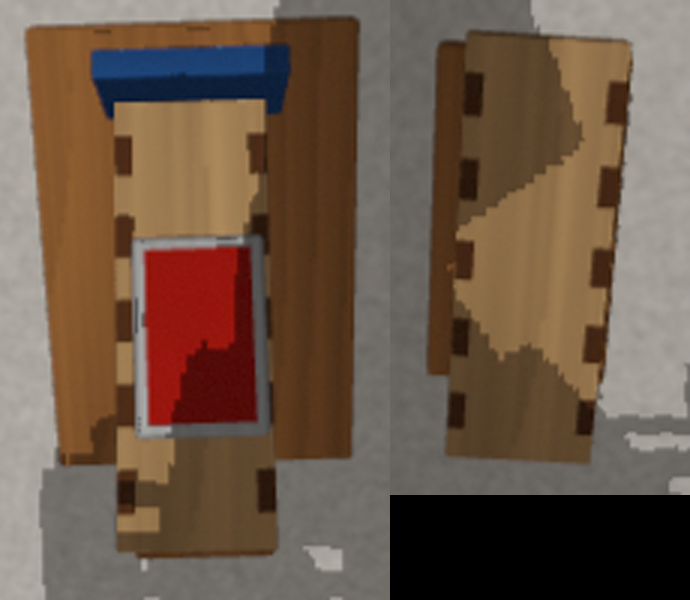

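The zoom shows the stop's top inner edge from (93,78) to (285,75), the first panel's corners, the weight's top corners and the second panel's corners. These go into ray casting.

Run:
```python
from h import *
np.set_printoptions(precision=1,suppress=True)
b=np.load("pics/w_rack.npy",allow_pickle=True).item(); a=np.load("pics/w_panel2.npy",allow_pickle=True).item()
A=lambda x:(np.array(x)+.5)/3-.5+[255,150]; B=lambda x:(np.array(x)+.5)/3-.5+[155,165]
s,c=np.sin(np.radians(25)),np.cos(np.radians(25))
z=lambda x,n:85+x*s+n*c
st=onz(b,A([[93,78],[285,75]]),z(-75,34)); lo=onz(b,A([[114,101],[266,97]]),z(-75,12)); hi=onz(b,A([[117,551],[277,550]]),z(75,12))
print("stop",st,np.ptp(st[:,1])); print("lo",lo,"hi",hi)
ax=hi.mean(0)-lo.mean(0); print("len",np.linalg.norm(ax),"yaw",np.arctan2(ax[1],ax[0]))
d=st[0]-st[1]; yst=np.arctan2(d[1],d[0]); print("stop edge yaw-90:",yst-np.pi/2,yst+np.pi/2)
for yaw in [np.arctan2(ax[1],ax[0])]:
    Rr=R.from_euler("zy",[yaw,-np.radians(25)]).as_matrix()
    o1=(lo.mean(0)+hi.mean(0))/2-Rr@[0,0,12]; o2=st.mean(0)-Rr@[-75,0,34]; print("origin panel",o1,"stop",o2)
    W=onplane(b,A([[133,237],[263,234],[271,434],[137,438]]),o1+Rr@[0,0,47],Rr[:,2]); print("weight in rack",(W-o1)@Rr, ((W-o1)@Rr).mean(0))
p=onz(a,B([[467,31],[631,40],[592,463],[445,456]]),52); print("panel2",p,rect(p))
t=np.load("pics/t1.npy",allow_pickle=True).item()
print("check top px: stop",proj(t,st),"hi",proj(t,hi),"p2",proj(t,p))
```

```text
stop [[455.6   7.   84.1]
 [454.6  68.4  84.1]] 61.39125791560023
lo [[465.5  11.8  64.2]
 [464.1  63.8  64.2]] hi [[601.   14.7 127.6]
 [600.6  66.2 127.6]]
len 150.09520923085915 yaw 0.019202716451409394
stop edge yaw-90: -3.124991112344463 0.016601541245330198
origin panel [537.9  39.1  85. ] stop [537.4  39.2  85. ]
weight in rack [[-21.5 -17.5  47. ]
 [-21.7  21.5  47. ]
 [ 37.5  22.2  47. ]
 [ 38.  -16.9  47. ]] [ 8.1  2.3 47. ]
panel2 [[348.2 299.4  52. ]
 [360.1 349.3  52. ]
 [506.  314.5  52. ]
 [493.7 263.3  52. ]] (array([426.9, 306.3]), (149.937255859375, 52.63658905029297), np.float64(-0.23441183862293805))
check top px: stop [[307.5 285.4]
 [277.1 286.8]] hi [[301.1 210.7]
 [274.7 211.7]] p2 [[168.  341.2]
 [144.  335.9]
 [160.9 265.1]
 [185.2 270.3]]
```

```bash
cat >> h.py <<'E'
O=np.array([537.7,39.2,85.]); YAW=.018
RR=R.from_euler("zy",[YAW,-np.radians(25)])
def rk(x,y,z): return list(O+RR.apply([x,y,z]))
RO=list((RR*R.from_euler("zx",[np.pi,np.pi])).as_euler("xyz"))
def down(yaw): return [np.pi,0,yaw]
def st(m): print(m,"t%.1f w%.3f ff%.1f"%(robot.current_t(),robot.current_gripper_width(),np.max(robot.current_finger_force())),"F",np.round(robot.current_contact_force(),1),"p",np.round(robot.current_tcp_pos(),1))
E
python3 - <<'E'
from h import *
b=np.load("pics/w_rack.npy",allow_pickle=True).item()
p=big(hsv(b,(5,60,40),(20,255,255),(415,230,520,340)))[:,0]; print("pad",rect(onz(b,p,6)),p.min(0),p.max(0))
robot.move_ptp(rk(8,2.3,80),RO); print(np.round(robot.current_qpos(),2))
robot.move_linear(rk(8,2.3,25),speed=150)
print(robot.move_linear(rk(8,2.3,16.5),speed=25,f_stop=5)); st("at weight")
robot.move_gripper(0); st("grip")
robot.move_linear(rk(8,2.3,60),speed=80); st("lift")
look("wrist","w_lift")
E
```

```text
pad (array([611.70050049, 241.43173218]), (100.5460205078125, 69.78561401367188), np.float64(0.7932568188791359)) [430 261] [501 326]
[-0.2   0.    2.08  0.14  0.63 -1.88]
False
at weight t4.1 w0.999 ff0.0 F [-0.7  0.6 -1.3] p [537.9  41.6 103.4]
grip t5.0 w0.429 ff30.0 F [-1.4 -0.8  1.9] p [537.9  41.6 103.3]
lift t5.7 w0.431 ff30.0 F [-0.5  0.2 -4.3] p [519.2  41.7 142.4]
```

Run:
```python
from h import *
robot.move_linear(rk(8,2.3,100),speed=200)
robot.move_ptp([625,232,70],down(np.pi)); st("above")
robot.move_linear([625,232,16],speed=120)
print(robot.move_linear([625,232,8],speed=15,f_stop=4)); st("down")
robot.move_gripper(1); st("open")
robot.move_linear([625,232,90],speed=200)
# on to sheet
robot.move_ptp([440,-290,200],down(np.pi+.126)); look("wrist","w_sheet"); look("top","t2")
a=np.load("pics/w_sheet.npy",allow_pickle=True).item()
g=big(hsv(a,(45,80,40),(80,255,255)))[:,0]; r=rect(onz(a,g,45)); print(r,g.min(0),g.max(0),robot.current_t())
c=a["img"][100:380]; t=np.load("pics/t2.npy",allow_pickle=True).item()["img"]
z=cv2.resize(t[170:320,130:340],(630,450)); cv2.imwrite("pics/ws.png",np.vstack([c[:, :630][:150],z]) if 0 else z); cv2.imwrite("pics/ws2.png",a["img"])
```

```text
above t7.1 w0.432 ff30.0 F [-0.  -0.1 -4.9] p [624.6 231.4  69.1]
True
down t8.1 w0.429 ff30.1 F [0.3 0.4 5.5] p [625.6 232.3  10.4]
open t9.1 w1.002 ff0.0 F [ 0.2 -0.4  0.4] p [623.9 231.8   8.4]
(array([ 469.52658081, -294.98764038]), (148.22402954101562, 59.503780364990234), np.float64(0.12608901796310443)) [281 179] [342 316] 11.8083
```

View pics/ws.png

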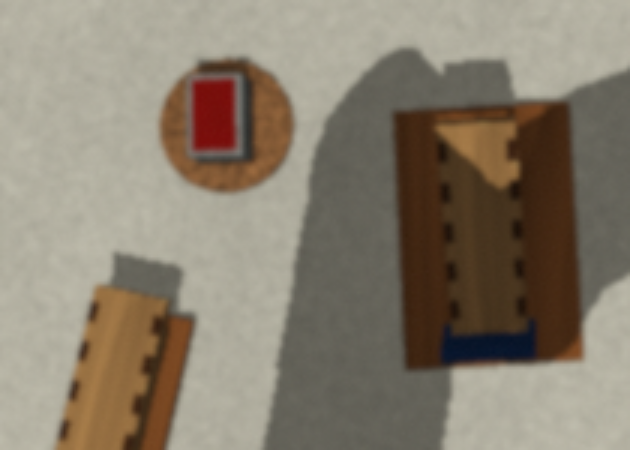

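View pics/ws2.png

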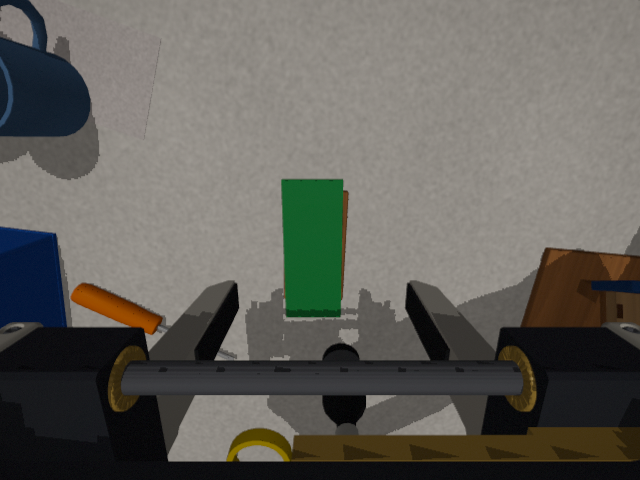

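The top view shows the weight standing on the pad, its red top at (215,115) against a pad centre of (227,126). Parallax explains most of that offset. The wrist view shows the sheet at (312,248), undisturbed, with the bottle beyond it. I'll grip the sheet near the fingertips and place it.

Run:
```python
from h import *
c=[470,-294.8]; ori=down(np.pi+.126)
robot.move_ptp([*c,90],ori); robot.move_linear([*c,48],speed=120)
print(robot.move_linear([*c,35],speed=30,f_stop=5)); st("at sheet")
robot.move_gripper(0); st("grip")
robot.move_linear([*c,70],speed=60); st("lift")
robot.move_linear([*c,210],speed=200)
robot.move_ptp(rk(10,0,80),RO); st("above rack")
a=look("wrist","w_sheetheld"); cv2.imwrite("pics/sh.png",a["img"])
```

```text
False
at sheet t13.4 w1.002 ff0.0 F [0.7 0.6 0.3] p [ 469.9 -294.7   34.8]
grip t14.1 w0.638 ff30.0 F [0.2 0.1 0.2] p [ 470.  -294.8   35. ]
lift t14.8 w0.640 ff30.0 F [-0.2  0.4 -0.5] p [ 469.9 -294.7   70. ]
above rack t16.9 w0.638 ff30.0 F [ 0.5 -0.5 -1. ] p [513.8  38.6 162.1]
```

View pics/sh.png

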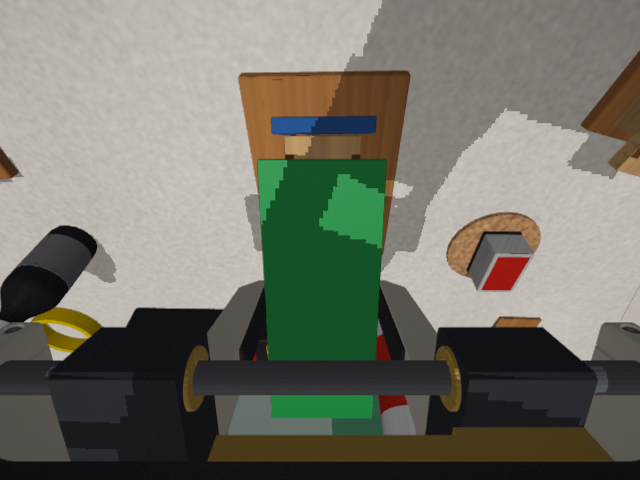

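The sheet is held straight, with its lower edge at row 160, columns 258-387. I'll compute its pose in the hand and then place it.

Run:
```python
from h import *
np.set_printoptions(precision=1,suppress=True)
a=np.load("pics/w_sheetheld.npy",allow_pickle=True).item()
q=(onplane(a,[[258,160],[387,160],[373,417],[272,417]],O+RR.apply([0,0,90]),RR.apply([0,0,1]))-O)@RR.as_matrix(); print(q)
robot.move_linear(rk(10,0,18),speed=120)
print(robot.move_linear(rk(10,0,5),speed=15,f_stop=2.5)); st("touch")
p=RR.inv().apply(np.array(robot.current_tcp_pos())-O); print("rack tcp",p)
z=max(p[2],6.0)
hit=robot.move_linear(rk(-8,0,z),speed=15,f_stop=6); st(f"press {hit}")
robot.sleep(.3); st("hold"); print("rack tcp",RR.inv().apply(np.array(robot.current_tcp_pos())-O))
look("wrist","w_press1")
```

```text
[[-63.3 -29.7  90. ]
 [-63.3  29.5  90. ]
 [ 84.8  29.9  90. ]
 [ 84.9 -29.9  90. ]]
True
touch t18.3 w0.639 ff30.0 F [-1.7 -1.6  4. ] p [543.6  39.5  95.8]
rack tcp [9.9 0.1 7.3]
press True t19.1 w0.639 ff30.0 F [0.3 0.3 0.7] p [534.   39.1  91.4]
hold t19.4 w0.636 ff30.0 F [-0.9  0.7  0.7] p [534.   39.1  91.4]
rack tcp [-0.6 -0.1  7.4]
```

Run:
```python
from h import *
rp=lambda: np.round(RR.inv().apply(np.array(robot.current_tcp_pos())-O),2)
for k in range(2):
    x=rp()
    hit=robot.move_linear(rk(x[0]-4,0,7.4),speed=6,f_stop=5); st(f"press {hit}")
    F=[RR.inv().apply(robot.current_contact_force())]
    for i in range(4): robot.sleep(.08); F.append(RR.inv().apply(robot.current_contact_force()))
    print(np.round(F,1),rp())
    if np.mean(F,0)[0]>3: break
```

```text
press True t20.0 w0.638 ff30.0 F [2.1 0.4 0.1] p [533.9  38.8  91.7]
[[ 2.   0.4 -0.8]
 [ 2.1  0.5 -0.5]
 [ 2.1  0.2 -1. ]
 [ 2.4  1.3 -0.2]
 [ 4.1  0.5 -0.3]] [-0.69 -0.33  7.56]
press True t20.7 w0.639 ff30.0 F [0.7 1.3 0.3] p [533.9  38.8  91.8]
[[ 0.7  1.3 -0. ]
 [ 1.2  0.7 -0.4]
 [ 0.9  0.5  0.6]
 [ 0.3  0.4  0.3]
 [-0.2 -0.2 -0.1]] [-0.57 -0.38  7.67]
```

Contact is found at TCP x of about -0.6, but the force relaxes after each force stop. I'll step the commanded position in small increments and hold there.

```bash
cat >> h.py <<'E'
def rp(): return np.round(RR.inv().apply(np.array(robot.current_tcp_pos())-O),2)
def rF(n=4,dt=.04):
    F=[]
    for i in range(n): F.append(RR.inv().apply(robot.current_contact_force())); robot.sleep(dt)
    return np.round(np.mean(F,0),1)
def press(x0,z,x1,F=4.5,step=.5):
    x=x0
    while x>x1:
        x-=step; robot.move_linear(rk(x,0,z),speed=10); f=rF(); print("x%.2f"%x,f,rp())
        if f[0]>F: break
    robot.sleep(.2); print("held",rF())
E
python3 - <<'E'
from h import *
press(-.3,7.5,-4.5)
E
```

```text
x-0.80 [ 0.9 -0.9  0.2] [-0.62 -0.11  7.54]
x-1.30 [ 3.1 -0.5 -0.3] [-0.67 -0.13  7.61]
x-1.80 [ 5.4  0.6 -0.1] [-0.73 -0.15  7.71]
held [ 5.7  0.4 -0.6]
```

Run:
```python
from h import *
np.set_printoptions(precision=1,suppress=True)
robot.move_gripper(1); st("open")
robot.move_linear(rk(-1,0,30),speed=80)
robot.move_linear(rk(0,0,110),speed=200)
a=look("wrist","w_sheetdone"); cv2.imwrite("pics/sd.png",a["img"])
g=big(hsv(a,(45,80,25),(80,255,255)))[:,0]
q=(onplane(a,g,O+RR.apply([0,0,17]),RR.apply([0,0,1]))-O)@RR.as_matrix(); print(rect(q),q.min(0),q.max(0),robot.current_t())
```

```text
open t23.4 w1.001 ff0.0 F [ 0.3 -1.3 -1.2] p [532.9  39.2  91. ]
(array([-0.3,  0. ]), (149.42042541503906, 59.809478759765625), np.float64(-5.992112452678286e-05)) [-75.  -29.9  17. ] [74.4 29.9 17. ] 24.4667
```

View pics/sd.png

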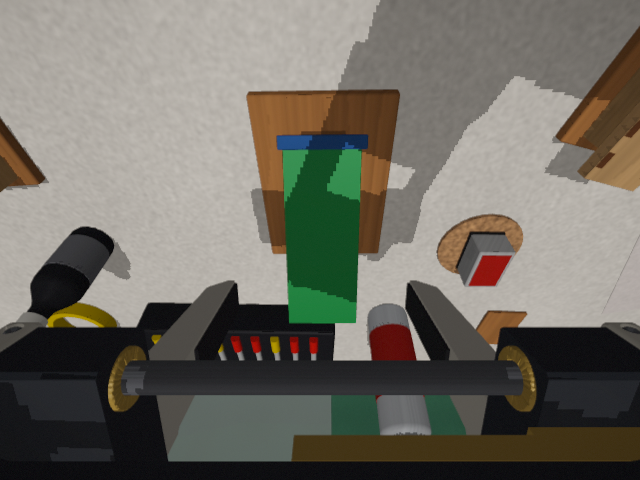

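The sheet lies flat and home: x -0.3 mm, y 0, yaw 0. The weight is still standing on the pad. Next is the second panel, gripped within its thickness so the fingers clear the sheet.

Run:
```python
from h import *
np.set_printoptions(precision=1,suppress=True)
c=[426.9,306.3]; ori=down(np.pi-.234)
robot.move_linear(rk(0,0,130),speed=200)
robot.move_ptp([*c,110],ori); robot.move_linear([*c,56],speed=120)
print(robot.move_linear([*c,42],speed=30,f_stop=5)); st("at panel")
robot.move_gripper(0); st("grip")
robot.move_linear([*c,70],speed=60); st("lift")
robot.move_linear([*c,190],speed=200)
robot.move_ptp(rk(10,0,90),RO); st("above rack")
a=look("wrist","w_p2held"); cv2.imwrite("pics/p2.png",a["img"])
```

```text
False
at panel t27.0 w1.001 ff0.0 F [ 0.2 -0.1 -0.3] p [426.8 306.3  41.9]
grip t27.8 w0.557 ff30.0 F [-0.4 -0.3  0.2] p [426.9 306.3  42. ]
lift t28.4 w0.559 ff30.0 F [-0.  -0.3 -1.4] p [427.  306.4  70.3]
above rack t30.2 w0.556 ff30.0 F [-0.4 -0.  -1.9] p [508.5  39.8 170.2]
```

View pics/p2.png

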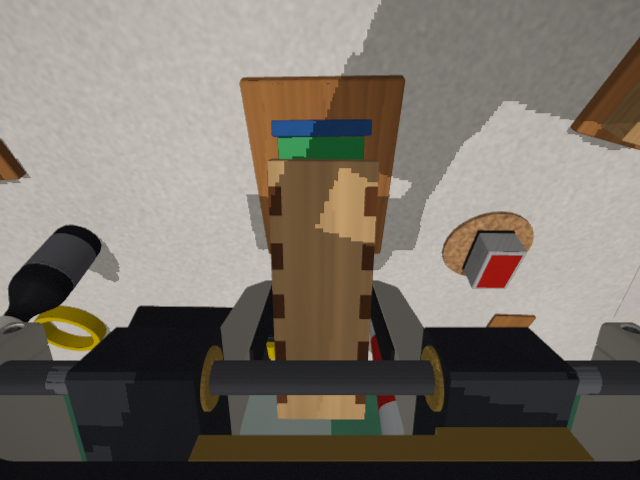

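The second panel is held straight, its lower edge at row 160, columns 268-379. Now I'll lower it and press it home.

Run:
```python
from h import *
np.set_printoptions(precision=1,suppress=True)
a=np.load("pics/w_p2held.npy",allow_pickle=True).item()
q=(onplane(a,[[268,160],[379,160],[366,418],[277,418]],O+RR.apply([0,0,100]),RR.apply([0,0,1]))-O)@RR.as_matrix(); print(q)
dx=q[:,0].mean()-10; print("dx",dx)
robot.move_linear(rk(10,0,30),speed=120)
print(robot.move_linear(rk(10,0,17.5),speed=15,f_stop=2.5)); st("touch"); print(rp())
z=max(rp()[2],18.6)+.2
hit=robot.move_linear(rk(2-dx,0,z),speed=20,f_stop=7); print("slide",hit,rp(),rF())
hit=robot.move_linear(rk(-6,0,z),speed=8,f_stop=5); print("slide",hit,rp())
press(rp()[0]+.3,z,-6)
```

```text
[[-64.6 -23.9 100. ]
 [-64.6  26.9 100. ]
 [ 83.9  26.8 100. ]
 [ 83.8 -25.8 100. ]]
dx -0.3745118984879454
True
touch t31.6 w0.560 ff30.0 F [-0.5  0.1  3.3] p [538.6  39.3 106.6]
[ 9.9 -0.  19.2]
slide False [ 1.3  0.2 19.2] [-1.1 -0.5  0.5]
slide True [-1.1 -0.1 19.5]
x-1.29 [ 1.2  0.4 -0.9] [-1.1 -0.1 19.4]
x-1.79 [ 3.5  0.8 -1. ] [-1.2 -0.1 19.5]
x-2.29 [ 5.2  1.5 -0.7] [-1.2 -0.1 19.6]
held [ 5.3  1.8 -1.1]
```

Run:
```python
from h import *
np.set_printoptions(precision=1,suppress=True)
robot.move_gripper(1); st("open")
robot.move_linear(rk(-1,0,45),speed=80)
robot.move_linear(rk(-20,0,130),speed=200); robot.sleep(.3)
a=look("wrist","w_done"); cv2.imwrite("pics/done.png",a["img"]); print(robot.current_t())
```

```text
open t35.4 w0.999 ff0.0 F [-1.1 -0.2 -0. ] p [527.5  39.1 101.6]
36.7833
```

View pics/done.png

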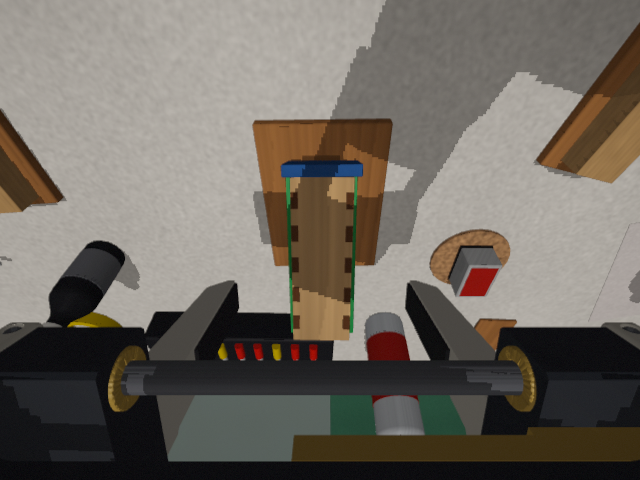

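The second panel lies against the stop (row 177) with an even green margin on both sides. The weight is standing on the pad and the bottle is untouched, so I'm handing in.

```bash
python3 -c "
from bench import robot
print(robot.hand_in())"
```

```text
the job is handed in; nothing more can be done
None
```

The job is handed in, with no verdict returned: the weight stands on the pad, the sheet and second panel were each pressed home at about 5 N and let go, and the last picture shows the stack in line and the bottle standing.

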